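# Load the slide carrier into the scanner and latch it

### The job

Slide the red latch knob of the slide scanner fully open to its stop, push the carrier with the orange grip edge straight into the scanner's slot until it is fully home, orange edge outwards, and slide the latch fully shut again behind it. The coverslips are freshly mounted, so the carrier must stay flat on the bench all the way. Leave the blue carrier and the other things on the bench where they are.

Things in the scene. Friction and masses are not known exactly. Their poses are not given: they have to be found in the camera images.
- scanner: White slide scanner, fixed. Origin on the bench under the middle of the slot's mouth; +x is the way into the slot, y across, z up (mm below in this frame). Low loading deck 32 high at x 0 to 150, y -148 to +86; behind it the housing, 135 high, x 150 to 300. Grey latch guide before the deck at x -45 to 0, y -148 to -62, up to 20 high.
- bay_mouth (a point): Middle of the slot's mouth, 7 mm above the bench (scanner frame (0, 0, 7) mm). The slot lies on the bench, 99 mm wide and 17 mm high; black lead-in cheeks narrow it from 116 mm at x = 0 to 99 mm at x = 18 mm; its end stop is at x = 70 mm.
- bay_home (a point): Where the middle of a fully home carrier lies: scanner frame (25, 0, 7) mm. Its grip edge then stands 20 mm out of the mouth, at x = -20 mm, and the shut bolt lies 2.5 mm behind that edge.
- latch (a joint): Scanner's latch, a steel bolt with a red knob sliding along the scanner's y, in m: 0 shut (bolt tip crosses the mouth as far as y = -22 mm, at x -34.5 to -22.5 mm, 3 to 14 mm high), 0.038 fully open at its stop (tip at y = -60 mm, clear of the mouth); grows as the knob moves to the scanner's -y. Stays where left; about 2 N moves it.
- latch_grip (a point): Middle of the red latch knob, 36 mm above the bench. The knob measures 22 mm along the scanner's x, 14 mm along its y, and reaches from 22 to 48 mm above the bench. At joint value q it stands at (-28.5, -64 - 1000 q) mm in the scanner's frame.
- orange_carrier: Slide carrier with an orange grip edge, loose, 220 g: a flat grey plate, 90 mm along its x, 96 mm along its y, 14 mm thick, with three glass slides sunk in it. Origin at the centre of its underside; local +x is the leading end, the orange grip edge is at local x = -45 mm.
- orange_carrier_grip (a point): Middle of the orange grip edge: local (-45, 0, 7) mm of the orange carrier.
- blue_carrier: The same carrier with a blue grip edge, loose; to be left where it lies.
- vial: Small brown dropper vial, 25 mm across and 56 mm high, standing beside the mouth; bystander. Origin at the centre of its underside.
- marker: Black marker pen, 11x138x12 mm, lying; bystander.
- timer: Bench timer, 64x64x16 mm; bystander.
- dish: Small petri dish, 58 mm across, 12 mm high; bystander.
- forceps: Forceps, 130 mm long, lying; bystander.
- slide_pack: Small standing carton of slides, 29x79x54 mm, beside the way to the slot; bystander.

How it is judged:
On the way, in this order (a step that is already met when the one before it is completed fails the run):
1. the latch is slid fully open to its stop (value of joint latch above 0.035 m), for 0.1 s.
2. the orange carrier is fully home in the slot (x of orange_carrier_grip in the frame of scanner between -0.0235 and -0.017 m and angle between the x axis of orange_carrier and the x axis of scanner, either way round below 0.05 rad), for 0.2 s.
At the end, for the whole second after the job is handed in: The orange carrier lies flat and at rest in the slot, orange edge outwards, within 3.5 mm of its end stop, 4 mm of the slot's middle line and 0.05 rad of its direction, and the latch is shut to within 3 mm of its stop (all of step 2 and y of orange_carrier in the frame of scanner between -0.004 and 0.004 m and angle between orange_carrier's own z axis and vertical below 0.05 rad and linear speed of orange_carrier below 0.01 m/s and value of joint latch below 0.003 m); the robot touches nothing.
It fails at once if the orange carrier is lifted more than 15 mm off the bench or tipped by more than 0.15 rad (height (world z) of orange_carrier above 0.015 m or angle between orange_carrier's own z axis and vertical above 0.15 rad).
It fails at once if the blue carrier is moved more than 30 mm (distance of blue_carrier from where it was at the start of the episode above 0.03 m).
It fails at once if a bystander (vial, marker, slide_pack, timer, dish, forceps) is moved more than 30 mm or the vial is knocked over (distance of any of vial, marker, slide_pack, timer, dish, forceps from where it was at the start of the episode above 0.03 m or angle between vial's own z axis and vertical above 0.5 rad).
It also fails if it takes over 69 s, if anything falls off the work surface, if the arm or the gripper's body presses on something with over 40 N, if the wrist force passes 120 N, or if a joint passes its speed limit or range.

### The arm

A 6-joint arm with a two-finger parallel gripper is mounted at the origin on a cart in front of the work surface, level with it; the furniture and walls round the work are solid. World frame = base frame: x ahead of the robot, y to its left, z up, the work surface at z = 0. Lengths are in m, angles in rad, forces in N, time in s.
With the tool pointing down it reaches from about 0.35 to 0.8 m from the base axis. Payload 7.3 kg.
Tool frame: the origin (TCP) lies where the fingers leave the gripper's body, on its centre line; the fingertips stand 73 mm ahead of it and the grasp point (between the pads) lies 54 mm ahead of it (ctrl.tips_ahead is the z of the fingertips in the tool frame, in m); z points along the fingers, y is the direction in which the jaws open and shut (so a half turn about z gives the same grasp; the last joint's range is limited). The gripper opens to 85 mm and grips with 20 to 120 N. Pads are 22 mm wide; open, the fingers measure 114 mm over their backs; the gripper's body (76 mm by 85 mm) begins 54 mm behind the grasp point. The pads swing forward as they close: fully open they stand 13 mm farther back than shut.
Start: joints at [-1.483, 0.342, 1.524, -0, 1.275, -0.146], TCP at [0.122, -0.511, 0.304] pointing down, gripper open.
Joint ranges: [-2.53, 2.53], [-0.77, 2.02], [0.04, 2.7], [-1, 4.14], [0.28, 2.66], [-3.11, 3.11]. Speed limits (rad/s): [2.57, 2.57, 3.14, 3.14, 3.14, 3.14].

### API

Orientations are given as a unit quaternion [w, x, y, z].
In Python, from workcell import ctrl gives the robot as it stands.
- The arm moves only by the tool arm_command, never from a script. Its argument "series" is a list of rows, each a list of 5 numbers: the shift along the tool's x, y, z in cm, then the turn about the tool's z in rad, then the opening, from -1 (shut) to 1 (fully open). In form: [[tx, ty, tz, roll, jaw], ...]. A call has 1 to 8 rows; each row shifts and turns the commanded pose from where the row before left it, along the tool's axes as they then stand; what a row does not reach is not made up. A row lasts 1/10 s, in which the tool goes at most 50 mm and 8.59 degrees, less where a joint would pass 70% of its speed; a pose out of reach is approached as far as the arm can. A call with a gripper value outside its range is refused whole. The fingers move at their own pace and stop on an object; "squeeze" is the grip in N (left out, the last holds). Time passes only in rows, so rows that do not move let the fingers close. It gives the time, the measured TCP pose, the force and the opening at its end, in the units of the state.
- ctrl.sense(): the state, without advancing time (a new reading comes with each control period).
- ctrl.capture(name): name is "scene" or "top" or "wrist"; returns a dict with "frame" (420x560x3 uint8, red, green, blue), "range_z" (420x560 float32, m along the optical axis (not along the pixel's ray), 0 where there is no reading), "fx", "fy", "cx", "cy" (pixels), "world_from_camera" (4x4, takes a point from camera to world coordinates). Camera axes: x right, y down, z forward; pixel columns grow to the right and rows downward; lengths in m; the calibration is good to about 2 mm. A picture is of the moment at which its call begins.
- ctrl.finish_job(): hands the job in, once; it reports no verdict.
The state is a dict: "time_s": time; "q": joint angles; "joint_velocities": joint speeds; "tau": joint torques, N m; "ee_pos": TCP position; "ee_rot": TCP orientation; "force": force on the tool from outside, world axes, zero at the start; "wrist_torque": the same for the moment, N m; "opening": finger opening in m.
Only numpy, scipy, OpenCV 4.12 (cv2) and the standard library are available. Lean on these libraries where they do the work, as an engineer would, in place of code of your own. Each camera call takes 0.05 s, during which the arm holds its last target. There are 200 camera calls.

## Working session

There is one attempt and no reset: what is moved stays moved. The work goes in short steps, Python scripts to look and compute and a tool call to move; the robot and the scene stay as the last step left them, time stands still between calls to the robot, and variables do not carry over. Pictures are saved under pics/ and viewed, about 8 in all and at most 12, crops included, and the job is handed in when it is done.

Besides the shell and the picture viewer there is one more tool, called after "Request:" as name(argument=value, ...) on one line, values as JSON. arm_command: Moves the arm, as the interface text tells. Its arguments: {"type":"object","properties":{"series":{"type":"array"},"squeeze":{"type":"number"}},"required":["series"]}

```bash
mkdir -p pics; ls
python3 - <<'E'
from workcell import ctrl
import cv2,numpy as np
for n in("top","scene"):
    c=ctrl.capture(n); cv2.imwrite(f"pics/{n}0.png",c["frame"][:,:,::-1]); np.savez(f"{n}0.npz",**c)
    print(n,c["fx"],c["cx"],c["cy"],np.round(c["world_from_camera"],3).tolist())
s=ctrl.sense();print(s)
E
```

```text
pics
top 400.19166077455014 278.65565669048374 214.78134635572474 [[-0.02, -0.982, 0.19, 0.359], [-1.0, 0.021, 0.006, 0.058], [-0.01, -0.189, -0.982, 1.167], [0.0, 0.0, 0.0, 1.0]]
scene 455.5967218563103 274.96656977603345 219.70218913826176 [[-0.86, -0.311, 0.404, 0.019], [-0.51, 0.51, -0.693, 1.027], [0.009, -0.802, -0.597, 0.911], [0.0, 0.0, 0.0, 1.0]]
{'time_s': 0.1, 'q': array([-1.48299383e+00,  3.42655977e-01,  1.52496366e+00,  9.37540979e-06,
        1.27541339e+00, -1.45968380e-01]), 'joint_velocities': array([-0.00027339, -0.00018918, -0.00118646,  0.00030524,  0.00051689,
       -0.00036772]), 'tau': array([ 2.55429659e-03, -4.34446192e+01, -2.46489465e+01, -5.87652244e-05,
        4.64627446e-03,  2.42200436e-06]), 'ee_pos': array([ 0.12163029, -0.51043137,  0.30327915]), 'ee_rot': array([-7.19754664e-04,  9.93176573e-01,  1.16618080e-01,  2.54240826e-05]), 'force': array([0.70713713, 0.28455449, 0.95597421]), 'wrist_torque': array([-0.01962571, -0.0136839 ,  0.01364876]), 'opening': 0.08547134723358245}
```

View pics/top0.png

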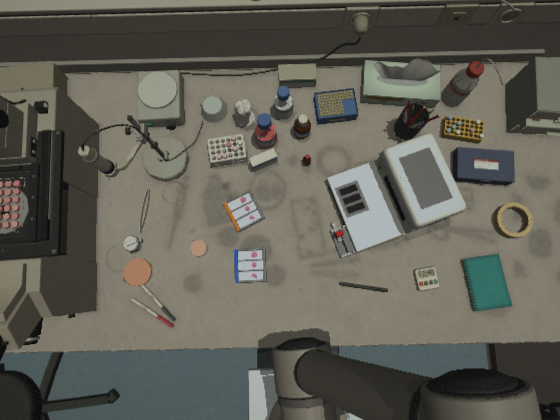

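View pics/scene0.png

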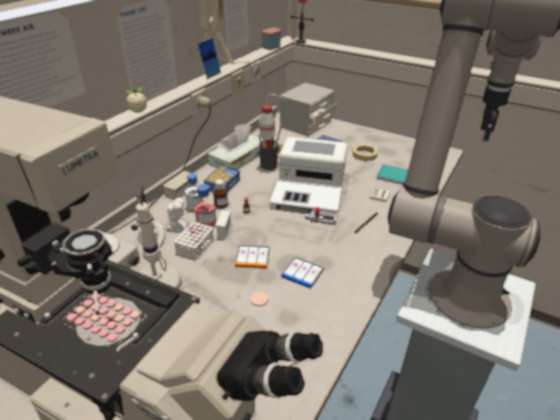

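```bash
cat > h.py <<'E'
import numpy as np, cv2
def cloud(c):
    z=c["range_z"]; v,u=np.mgrid[:z.shape[0],:z.shape[1]]
    P=np.stack([(u-c["cx"])/c["fx"]*z,(v-c["cy"])/c["fy"]*z,z],-1)
    T=c["world_from_camera"]; return P@T[:3,:3].T+T[:3,3]
def ray(c,uv,h):
    uv=np.atleast_2d(uv).astype(float); T=c["world_from_camera"]
    d=np.c_[(uv[:,0]-c["cx"])/c["fx"],(uv[:,1]-c["cy"])/c["fy"],np.ones(len(uv))]@T[:3,:3].T
    return T[:3,3]+d*((h-T[2,3])/d[:,2])[:,None]
def blob(m,near=None):
    n,l,s,ce=cv2.connectedComponentsWithStats(m.astype(np.uint8))
    i=1+(np.argmax(s[1:,4]) if near is None else np.argmin(np.hypot(*(ce[1:]-near).T)+1e3*(s[1:,4]<15)))
    return l==i
def rect(p): # world xy points -> center,corners
    r=cv2.minAreaRect((p*1000).astype(np.float32)); return r,cv2.boxPoints(r)
E
python3 - <<'E'
from h import *
c=dict(np.load("top0.npz")); W=cloud(c); f=c["frame"].astype(int); z=W[...,2]
print("bench z",np.median(z[270:290,300:330]))
v,u=np.mgrid[:420,:560]
def rep(n,m,h):
    cs,_=cv2.findContours(m.astype(np.uint8),cv2.RETR_EXTERNAL,cv2.CHAIN_APPROX_NONE)
    k=max(cs,key=len)[:,0]; r,b=rect(ray(c,k,h)[:,:2]); print(n,m.sum(),"h",np.median(z[m]).round(4),np.round(r[0],1),np.round(r[1],1),np.round(r[2],1),b.round().tolist())
deck=blob((abs(z-.032)<.008)&(u>320)&(u<410)&(v>150)&(v<260)); rep("deck",deck,.032)
hs=blob((abs(z-.135)<.02)&(u>370)&(u<470)&(v>120)&(v<240)); rep("house",hs,.135)
for n,a in(("orange",(215,270,185,240)),("blue",(225,275,240,290))):
    w=(u>a[0])&(u<a[1])&(v>a[2])&(v<a[3])
    m=blob(w&(z>.007)&(z<.03)); rep(n,m,.014)
R,G,B=f[...,0],f[...,1],f[...,2]
o=blob((R>150)&(R-B>80)&(G<170)&(u>215)&(u<270)&(v>185)&(v<240)); rep("oedge",o,.014)
k=blob((R>120)&(R-G>70)&(u>325)&(u<350)&(v>215)&(v<250)); rep("knob",k,.045)
for n,a in(("vial",(298,315,150,170)),("pack",(248,280,145,172))):
    w=(u>a[0])&(u<a[1])&(v>a[2])&(v<a[3])&(z>.02); m=blob(w); rep(n,m,.054)
E
```

```text
bench z 0.00042964212299356763
deck 4197 h 0.0329 [ 603.8 -188.1] [235.3 161.6] 20.2 [[465.0, -153.0], [521.0, -305.0], [742.0, -223.0], [686.0, -72.0]]
house 4735 h 0.1356 [ 647.9 -321.1] [231.2 153.4] 19.1 [[514.0, -287.0], [564.0, -432.0], [782.0, -356.0], [732.0, -211.0]]
orange 959 h 0.0122 [597.5 169.5] [97.  93.2] 26.2 [[533.0, 190.0], [575.0, 106.0], [662.0, 149.0], [620.0, 233.0]]
blue 1030 h 0.0119 [438.  150.9] [95.9 90.9] 1.7 [[389.0, 195.0], [391.0, 104.0], [487.0, 107.0], [485.0, 198.0]]
oedge 87 h 0.0147 [581.  204.6] [92.8  7.9] 26.0 [[538.0, 188.0], [541.0, 181.0], [624.0, 221.0], [621.0, 228.0]]
knob 27 h 0.048 [ 520.3 -106.2] [10.7 18.7] 17.2 [[512.0, -99.0], [518.0, -117.0], [528.0, -114.0], [523.0, -96.0]]
vial 67 h 0.0332 [739.3 -18.3] [23.3 27.4] 88.7 [[725.0, -30.0], [753.0, -30.0], [753.0, -7.0], [726.0, -6.0]]
pack 361 h 0.0538 [741.5 106.5] [41.9 80.1] 23.0 [[707.0, 135.0], [738.0, 61.0], [776.0, 78.0], [745.0, 152.0]]
```

Request:
arm_command(series=[[4,-2.45,0,0,1],[4,-2.45,0,0,1],[4,-2.45,0,0,1],[4,-2.45,0,0,1],[4,-2.45,0,0,1],[4,-2.45,0,0,1],[4,-2.45,0,0,1],[4,-2.45,0,0,1]])

```text
time_s: 0.9
ee_pos: [0.3885, -0.2442, 0.3038]
ee_rot: [-0.0, 0.993, 0.117, -0.0]
force: [0.5, -0.7, 0.0]
opening: 0.086
```

Request:
arm_command(series=[[4,-2.45,0,0,0],[4,-2.45,0,0,0],[4,-2.45,0,0,0],[4,-2.45,0,0,0],[0,0,0,0.145,0],[0,0,0,0.145,0],[0,0,0,0.145,0],[0,0,0,0.145,0]])

```text
time_s: 1.7
ee_pos: [0.5204, -0.1132, 0.3033]
ee_rot: [-0.0, 0.985, -0.175, -0.001]
force: [0.6, -0.9, 0.6]
opening: 0.0432
```

Request:
arm_command(series=[[0,0,0,0.145,0],[0,0,0,0.145,0],[0,0,0,0.145,0],[0,0,0,0.145,0],[0,0,0,0.145,0],[0,0,0,0.145,0],[0,0,0,0,0]])

```text
time_s: 2.4
ee_pos: [0.5203, -0.1135, 0.3035]
ee_rot: [0.0, 0.82, -0.572, -0.0]
force: [0.6, -0.5, -1.2]
opening: 0.0428
```

Run:
```python
from workcell import ctrl
import cv2,numpy as np
n="wrist"
c=ctrl.capture(n); cv2.imwrite(f"pics/{n}1.png",c["frame"][:,:,::-1]); np.savez(f"{n}1.npz",**c)
print(c["fx"],np.round(c["world_from_camera"],3).tolist())
s=ctrl.sense();print(s["time_s"],s["ee_pos"],s["ee_rot"],s["q"],s["force"],s["opening"])
```

```text
294.4654747892031 [[-0.938, -0.333, -0.097, 0.544], [-0.346, 0.902, 0.258, -0.178], [0.002, 0.275, -0.961, 0.374], [0.0, 0.0, 0.0, 1.0]]
2.45 [ 0.52035148 -0.11347007  0.3035588 ] [ 1.35371227e-04  8.21629059e-01 -5.70022413e-01 -3.45156794e-04] [-3.58610006e-01  3.56517408e-01  1.50343612e+00 -9.70772801e-05
  1.28237477e+00  2.42528033e+00] [0.43025166 0.24042714 0.47881643] 0.04259911304210491
```

View pics/wrist1.png

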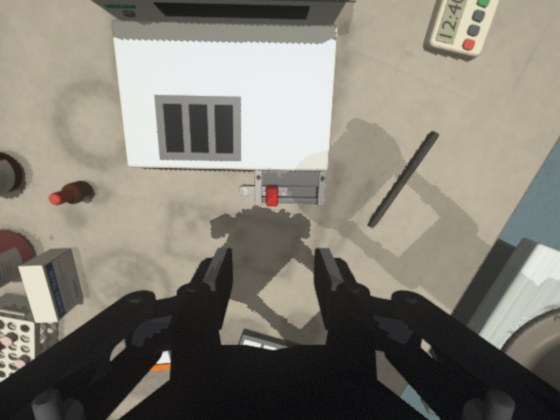

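Run:
```python
from h import *
c=dict(np.load("wrist1.npz")); W=cloud(c); f=c["frame"].astype(int); z=W[...,2]
v,u=np.mgrid[:420,:560]
# front edge & side edges of deck, from depth steps
m=(abs(z-.032)<.006)
E=[];
for col in range(135,250,3):
    r=np.where(m[100:185,col])[0]
    if len(r): E.append((col,100+r.max()))
F=ray(c,E,.032)[:,:2]*1000
vx,vy,x0,y0=cv2.fitLine(F.astype(np.float32),cv2.DIST_HUBER,0,.01,.01).ravel()
print("front line az",np.degrees(np.arctan2(vy,vx)),x0,y0)
d=np.array([vx,vy]); d*=np.sign(d[0]); ex=np.array([d[1],-d[0]])
L=[];R_=[]
for row in range(60,150,3):
    r=np.where(m[row,90:360])[0]+90; L.append((r.min(),row)); R_.append((r.max(),row))
l=ray(c,L,.032)[:,:2]*1000;r=ray(c,R_,.032)[:,:2]*1000
p0=np.array([x0,y0]); a=np.median((l-p0)@d); b=np.median((r-p0)@d); print("side",a,b,a-b,"(234)")
O=p0+d*((a-86)+(b+148))/2; print("O",O,"ex",ex,"ey",d)
R,G,B=f[...,0],f[...,1],f[...,2]
k=blob((R>130)&(R-G>90)&(u>230)&(u<330)&(v>170)&(v<220)); 
print("knob pix",k.sum(),u[k].min(),u[k].max(),v[k].min(),v[k].max())
t=k&(z>.042); q=(W[t][:,:2]*1000-O); print("knob top z",np.median(z[t]),"n",t.sum(),"x",np.percentile(q@ex,[2,50,98]),"y",np.percentile(q@d,[2,50,98]))
s=dict(np.load("top0.npz"))
for n,p in(("orange",(597.5,169.5)),("oedge",(581,204.6)),("blue",(438,151)),("vial",(739,-18)),("pack",(741,106))):
    g=np.array(p)-O; print(n,(g@ex).round(1),(g@d).round(1))
np.savez("fr.npz",O=O,ex=ex,ey=d)
g=np.array([520.35,-113.5])-O;print("tcp",g@ex,g@d)
```

```text
front line az 19.04722 618.73627 -99.89865
side 70.47557800829127 -160.12212901048218 230.59770701877346 (234)
O [ 605.6698171  -104.40983964] ex [ 0.3263473 -0.9452499] ey [0.9452499 0.3263473]
knob pix 167 267 276 189 205
knob top z 0.04836189525618456 n 167 x [-38.19387728 -28.57697395 -19.60644308] y [-87.97285204 -83.14614855 -77.58958289]
orange -261.6 81.7
oedge -300.1 77.5
blue -296.1 -75.1
vial -38.2 154.2
pack -154.7 196.6
tcp -19.25141791107454 -83.6150990798656
```

Request:
arm_command(series=[[-0.9,0,4,0,0],[0,0,4.5,0,0],[0,0,4.5,0,0],[0,0,4.0,0,0],[0,0,2,0,0],[0,0,1.3,0,0],[0,0,0,0,0],[0,0,0,0,-0.4]], squeeze=30)

```text
time_s: 3.25
ee_pos: [0.5179, -0.1053, 0.1017]
ee_rot: [-0.0, 0.821, -0.571, 0.001]
force: [0.2, 0.5, 0.7]
opening: 0.0296
```

Request:
arm_command(series=[[0,0,0,0,-0.8],[0,0,0,0,-0.9],[0,0,0,0,-0.9],[0,0,0,0,-0.9]])

```text
time_s: 3.65
ee_pos: [0.5182, -0.1054, 0.1024]
ee_rot: [-0.0, 0.821, -0.571, 0.002]
force: [-0.3, -0.3, 6.8]
opening: 0.0134
```

Request:
arm_command(series=[[0,0.4,0,0,-0.9],[0,0.4,0,0,-0.9],[0,0.4,0,0,-0.9],[0,0.4,0,0,-0.9],[0,0.3,0,0,-0.9],[0,0.2,0,0,-0.9],[0,0,0,0,-0.9]])

```text
time_s: 4.35
ee_pos: [0.5001, -0.1117, 0.1024]
ee_rot: [-0.002, 0.82, -0.572, 0.003]
force: [7.9, 8.3, 1.6]
opening: 0.0135
```

Request:
arm_command(series=[[0,0.2,0,0,-0.9],[0,0.1,0,0,-0.9],[0,0,0,0,-0.9]])

```text
time_s: 4.65
ee_pos: [0.4995, -0.1119, 0.1025]
ee_rot: [-0.004, 0.82, -0.572, 0.005]
force: [18.1, 14.6, -3.4]
opening: 0.0136
```

Request:
arm_command(series=[[0,-0.4,0,0,-0.9],[0,0,0,0,0],[0,0,0,0,0],[0,0,0,0,0],[0,0,-3,0,0],[0,0,-4,0,0],[0,0,-4,0,0],[0,0,-1,-0.1418,0]])

```text
time_s: 5.45
ee_pos: [0.4998, -0.1128, 0.2251]
ee_rot: [-0.0, 0.86, -0.511, 0.003]
force: [-0.3, -0.4, -0.7]
opening: 0.0429
```

Request:
arm_command(series=[[0,0,0,-0.1418,0],[0,0,0,-0.1418,0],[0,0,0,-0.1418,0],[0,0,0,-0.1418,0],[0,0,0,-0.1418,0],[0,0,0,-0.1418,0],[0,0,0,-0.1418,0]])

```text
time_s: 6.15
ee_pos: [0.4982, -0.1122, 0.2207]
ee_rot: [0.0, 0.999, -0.038, -0.0]
force: [-0.5, 0.2, -0.6]
opening: 0.0429
```

Request:
arm_command(series=[[0,0,0,-0.1418,0],[0,0,0,-0.1418,0],[0,0,0,-0.1418,0],[0,0,0,-0.1418,0],[0,0,0,-0.1418,0],[0,0,0,-0.1418,0],[0,0,0,-0.1418,0]])

```text
time_s: 6.85
ee_pos: [0.4982, -0.1122, 0.2207]
ee_rot: [-0.0, 0.897, 0.442, -0.0]
force: [0.3, 0.0, 0.3]
opening: 0.043
```

Request:
arm_command(series=[[0,0,0,-0.1418,0],[0,0,0,-0.1418,0],[0,0,0,-0.1418,0],[0,0,0,-0.1418,0],[0,0,0,-0.1418,0],[0,0,0,-0.1418,0],[0,0,0,-0.1418,0],[0,0,0,0,0]])

```text
time_s: 7.65
ee_pos: [0.4982, -0.1122, 0.2207]
ee_rot: [-0.0, 0.58, 0.815, -0.0]
force: [0.8, -0.5, 0.1]
opening: 0.0423
```

```bash
cat >> h.py <<'E'
fr=np.load("fr.npz") ; O,ex,ey=fr["O"],fr["ex"],fr["ey"]
def S(p): g=np.asarray(p)[...,:2]*1000-O; return np.stack([g@ex,g@ey],-1)
def tcp(s):
    from scipy.spatial.transform import Rotation as Ro
    q=s["ee_rot"]; R=Ro.from_quat([q[1],q[2],q[3],q[0]]).as_matrix()
    sx=np.array([R[:2,0]@ex,R[:2,0]@ey]); 
    print("t",s["time_s"],"tcp S",S(s["ee_pos"]).round(1),"z",s["ee_pos"][2].round(4),"toolx rel scanner deg",np.degrees(np.arctan2(sx[1],sx[0])).round(2),"F",s["force"].round(1),"op",s["opening"],"q",s["q"].round(2)); return R
def togo(R,d): # scanner-frame shift mm -> tool x,y cm
    w=d[0]*ex+d[1]*ey; print("tool cm",(R[:2,:2].T@w/10).round(2))
E
python3 - <<'E'
from h import *
from workcell import ctrl
n="wrist";c=ctrl.capture(n); cv2.imwrite("pics/wrist2.png",c["frame"][:,:,::-1]); np.savez("wrist2.npz",**c)
c=ctrl.capture("top"); np.savez("top2.npz",**c)
W=cloud(c);f=c["frame"].astype(int);R,G,B=f[...,0],f[...,1],f[...,2];v,u=np.mgrid[:420,:560]
k=blob((R>120)&(R-G>70)&(u>320)&(u<350)&(v>215)&(v<260));print("knob",S(W[k]).mean(0),k.sum())
R=tcp(ctrl.sense()); print(ctrl.tips_ahead)
E
```

```text
knob [ -18.08466265 -102.9471006 ] 1
t 7.75 tcp S [ -27.7 -103.9] z 0.2208 toolx rel scanner deg 179.78 F [ 0.2 -0.7  0.3] op 0.04263558139931351 q [-0.37  0.4   1.68 -0.    1.06 -0.7 ]
0.0726
```

View pics/wrist2.png

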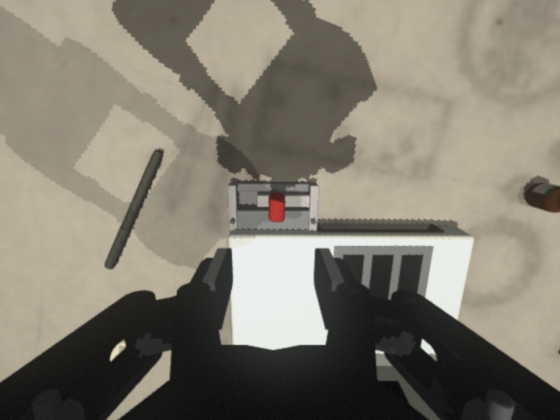

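Request:
arm_command(series=[[4,2.35,0,0,0.2],[4,2.35,0,0,0.2],[4,2.35,0,0,0.2],[4,2.35,0,0,0.2],[4,2.35,0,0,0.2],[4,2.35,0,0,0.2],[4,2.35,0,0,0.2],[3.2,1.85,0,0,0.2]])

```text
time_s: 8.55
ee_pos: [0.5697, 0.2452, 0.2207]
ee_rot: [-0.0, 0.581, 0.814, 0.0]
force: [0.9, 0.3, 0.6]
opening: 0.0515
```

Request:
arm_command(series=[[0,0,0,0,0.2]])

```text
time_s: 8.65
ee_pos: [0.5696, 0.2469, 0.2204]
ee_rot: [-0.0, 0.58, 0.815, 0.001]
force: [0.8, -1.3, -0.6]
opening: 0.0511
```

Run:
```python
from h import *
from workcell import ctrl
c=ctrl.capture("wrist"); cv2.imwrite("pics/wrist3.png",c["frame"][:,:,::-1]); np.savez("wrist3.npz",**c)
R=tcp(ctrl.sense())
W=cloud(c);f=c["frame"].astype(int);R,G,B=f[...,0],f[...,1],f[...,2];z=W[...,2]
k=blob((R>150)&(R-B>90)&(G<170)&(z>.005)&(z<.02))
p=S(W[k]); print("orange edge",k.sum(),rect(p/1000)[0], rect(p/1000)[1].round(1).tolist())
```

```text
t 8.7 tcp S [-341.7   79.6] z 0.2202 toolx rel scanner deg -179.95 F [ 0.3 -0.2 -0.6] op 0.05121265975592628 q [ 0.28  0.59  1.36 -0.    1.19 -0.05]
orange edge 773 ((-300.80950927734375, 76.13338470458984), (11.951506614685059, 94.90252685546875), 8.598001480102539) [[-313.79998779296875, 122.19999694824219], [-299.6000061035156, 28.299999237060547], [-287.79998779296875, 30.100000381469727], [-302.0, 123.9000015258789]]
```

View pics/wrist3.png

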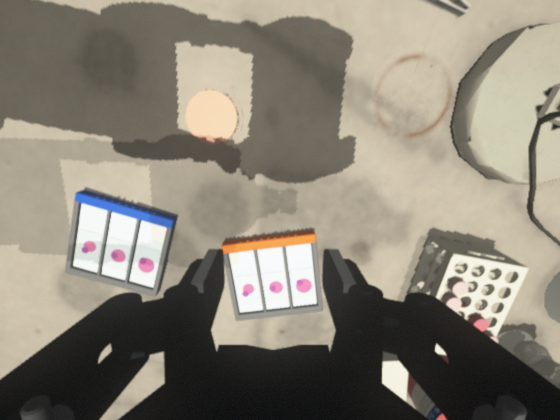

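Request:
arm_command(series=[[0,0,4,0,0.2],[0,0,4,0,0.2],[0,0,3,0,0.2],[0,0,2,0,0.2],[0,0,1.2,0,0.2],[0,0,0,0,0.2]])

```text
time_s: 9.3
ee_pos: [0.569, 0.2413, 0.0774]
ee_rot: [-0.001, 0.581, 0.814, -0.001]
force: [0.0, 0.1, -0.4]
opening: 0.0513
```

Request:
arm_command(series=[[-1,0,0,0,0.2],[-0.5,0,0,0,0.2],[-0.5,0,0,0,0.2],[-0.5,0,0,0,0.2],[-0.5,0,0,0,0.2],[-1,0,0,0,0.2]])

```text
time_s: 9.9
ee_pos: [0.5828, 0.2048, 0.0791]
ee_rot: [0.0, 0.58, 0.815, 0.0]
force: [0.1, 0.5, 1.1]
opening: 0.0511
```

Request:
arm_command(series=[[-1.2,0,0,0,0.2],[-1.5,0,0,0,0.2],[-1.5,0,0,0,0.2],[-1.5,0,0,0,0.2],[-1.5,0,0,0,0.2],[-1.5,0,0,0,0.2],[-1,0,0,0,0.2],[-0.8,0,0,0,0.2]])

```text
time_s: 10.7
ee_pos: [0.6173, 0.1044, 0.0788]
ee_rot: [-0.0, 0.581, 0.814, -0.0]
force: [-0.0, 1.4, 0.8]
opening: 0.0513
```

Request:
arm_command(series=[[0,0,0,0,0.2],[2,0,0,0,0.2],[2,0,0,0,0.2],[0,0,-4,0,0.2],[0,0,-4,0,0.2],[0,0,-4,0,0.2],[0,0,0,0,0.2]])

```text
time_s: 11.4
ee_pos: [0.6063, 0.1442, 0.2052]
ee_rot: [0.004, 0.58, 0.815, 0.004]
force: [0.3, 0.8, 1.1]
opening: 0.0513
```

```bash
cat > m.py <<'E'
from h import *
from workcell import ctrl
import sys
c=ctrl.capture("wrist"); cv2.imwrite(f"pics/{sys.argv[1]}.png",c["frame"][:,:,::-1])
W=cloud(c);f=c["frame"].astype(int);R,G,B=f[...,0],f[...,1],f[...,2];z=W[...,2]
tcp(ctrl.sense())
k=blob((R>150)&(R-B>90)&(G<170)&(z>.004)&(z<.022))
p=S(W[k])
r=rect(p/1000); print("orange edge",k.sum(),"z",np.median(z[k]),r[0],r[1].round(1).tolist())
E
python3 m.py wrist4
```

```text
t 11.45 tcp S [-235.    80.5] z 0.2021 toolx rel scanner deg -179.94 F [-0.5  0.1 -0.8] op 0.051238861791522816 q [ 0.11  0.6   1.38 -0.    1.15 -0.22]
orange edge 812 z 0.014000767212270226 ((-178.5272674560547, 79.49211120605469), (86.90465545654297, 9.724017143249512), 89.63040924072266) [[-183.6999969482422, 36.099998474121094], [-173.89999389648438, 36.0], [-173.39999389648438, 122.9000015258789], [-183.10000610351562, 123.0]]
```

Request:
arm_command(series=[[0,0,0,0.1428,0.2],[0,0,0,0.1428,0.2],[0,0,0,0.1428,0.2],[0,0,0,0.1428,0.2],[0,0,0,0.1428,0.2],[0,0,0,0.1428,0.2],[0,0,0,0.1428,0.2],[0,0,0,0.1428,0.2]])

```text
time_s: 12.25
ee_pos: [0.6032, 0.1435, 0.1971]
ee_rot: [-0.0, 0.929, 0.369, -0.002]
force: [0.6, -0.2, -0.2]
opening: 0.0513
```

Request:
arm_command(series=[[0,0,0,0.1428,0.2],[0,0,0,0.1428,0.2],[0,0,0,0.1428,0.2],[2.6,3.2,0,0,0.2],[2.6,3.2,0,0,0.2],[2.5,3.3,0,0,0.2],[0,0,0,0,0.2]])

```text
time_s: 12.95
ee_pos: [0.7108, 0.0733, 0.1957]
ee_rot: [0.001, 0.986, 0.164, -0.001]
force: [-0.7, -0.7, -0.1]
opening: 0.0511
```

```bash
python3 m.py wrist5
python3 - <<'E'
from h import *
from workcell import ctrl
c=ctrl.capture("wrist");W=cloud(c);z=W[...,2];s=S(W)
m=(z>.045)&(z<.06)&(s[...,1]>150)&(s[...,1]<240)&(s[...,0]<-90)
print("pack",np.percentile(s[m],[2,98],axis=0).round(1).tolist(),m.sum())
E
```

```text
t 13.0 tcp S [-135.9  156.3] z 0.1958 toolx rel scanner deg 89.88 F [-0.7  0.4 -1.3] op 0.051232889130356445 q [-0.    0.78  1.06 -0.    1.3   1.24]
orange edge 667 z 0.014582377057080764 ((-178.61744689941406, 72.13020324707031), (87.89801788330078, 10.24767780303955), 89.94085693359375) [[-183.8000030517578, 28.200000762939453], [-173.5, 28.200000762939453], [-173.39999389648438, 116.0999984741211], [-183.6999969482422, 116.0999984741211]]
pack [[-269.4, 187.7], [-118.8, 239.1]] 5902
```

View pics/wrist5.png

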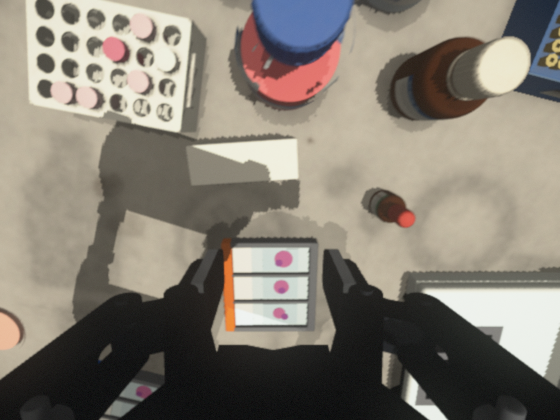

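Request:
arm_command(series=[[0,0,4,0,0.2],[0,0,4,0,0.2],[0,0,2.5,0,0.2],[0,0,1.3,0,0.2],[-0.5,0,0,0,0.2],[-0.6,0,0,0,0.2],[-0.6,0,0,0,0.2],[-0.6,0,0,0,0.2]])

```text
time_s: 13.85
ee_pos: [0.6868, 0.0691, 0.0828]
ee_rot: [0.0, 0.986, 0.166, 0.001]
force: [-0.1, 0.0, -0.1]
opening: 0.0511
```

Request:
arm_command(series=[[-0.8,0,0,0,0.2],[-1.1,0,0,0,0.2],[-1.2,0,0,0,0.2],[-1.2,0,0,0,0.2],[-1.2,0,0,0,0.2],[-1.0,0,0,0,0.2],[-0.7,0,0,0,0.2],[-0.3,0,0,0,0.2]])

```text
time_s: 14.65
ee_pos: [0.6164, 0.0446, 0.0824]
ee_rot: [0.0, 0.986, 0.165, 0.002]
force: [3.1, 1.0, 4.6]
opening: 0.0511
```

```bash
python3 m.py wrist6
```

```text
t 14.7 tcp S [-137.3   58.6] z 0.0823 toolx rel scanner deg 89.99 F [2.4 0.3 5.5] op 0.05125174989562113 q [-0.05  0.75  1.49  0.    0.9   1.19]Traceback (most recent call last):
  File "m.py", line 7, in <module>
    k=blob((R>150)&(R-B>90)&(G<170)&(z>.004)&(z<.022))
  File "h.py", line 12, in blob
    i=1+(np.argmax(s[1:,4]) if near is None else np.argmin(np.hypot(*(ce[1:]-near).T)+1e3*(s[1:,4]<15)))
         ~~~~~~~~~^^^^^^^^^
    return _wrapfunc(a, 'argmax', axis=axis, out=out, **kwds)
    return bound(*args, **kwds)
ValueError: attempt to get argmax of an empty sequence
```

Request:
arm_command(series=[[0.5,0,0,0,0.2],[1.5,0,0,0,0.2],[0,0,-3,0,0.2],[0,0,-4,0,0.2],[0,0,-4,0,0.2],[3,0,0,0,0.2],[0,0,0,0,0.2]])

```text
time_s: 15.4
ee_pos: [0.6652, 0.0619, 0.192]
ee_rot: [0.0, 0.986, 0.166, 0.002]
force: [-0.3, -0.2, -0.3]
opening: 0.0513
```

```bash
python3 m.py wrist6
```

```text
t 15.45 tcp S [-138.   108.7] z 0.1904 toolx rel scanner deg 90.05 F [ 0.1  0.4 -0.3] op 0.05134969876098218 q [-0.02  0.7   1.24 -0.    1.2   1.22]
orange edge 724 z 0.014493396472905512 ((-177.7025909423828, 9.422079086303711), (10.184531211853027, 79.72389221191406), 0.2839601933956146) [[-183.0, 49.29999923706055], [-182.60000610351562, -30.5], [-172.39999389648438, -30.399999618530273], [-172.8000030517578, 49.29999923706055]]
```

View pics/wrist6.png

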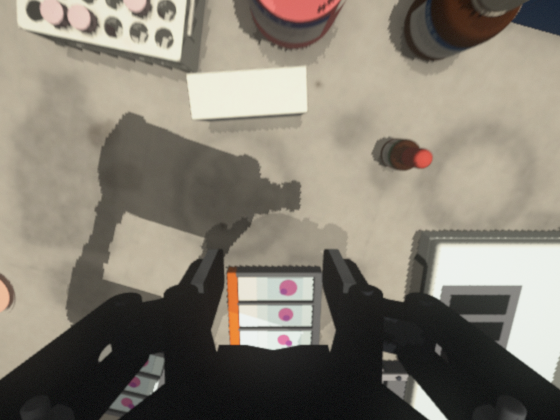

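Request:
arm_command(series=[[0,0,0,-0.1428,0],[0,0,0,-0.1428,0],[0,0,0,-0.1428,0],[0,0,0,-0.1428,0],[0,0,0,-0.1428,0],[0,0,0,-0.1428,0],[0,0,0,-0.1428,0],[0,0,0,-0.1428,0]])

```text
time_s: 16.25
ee_pos: [0.6617, 0.061, 0.1891]
ee_rot: [-0.001, 0.738, 0.675, -0.002]
force: [0.4, 0.5, 0.4]
opening: 0.0424
```

Request:
arm_command(series=[[0,0,0,-0.1428,0],[0,0,0,-0.1428,0],[0,0,0,-0.1428,0],[2.3,-3.6,0,0,0],[2.3,-3.6,0,0,0],[2.4,-3.6,0,0,0],[0,0,0,0,0],[0,0,0,0,0]])

```text
time_s: 17.05
ee_pos: [0.5368, 0.0921, 0.1904]
ee_rot: [-0.001, 0.58, 0.815, -0.001]
force: [0.8, 0.4, -0.6]
opening: 0.0428
```

```bash
python3 m.py wrist7;python3 - <<'E'
from h import *
from workcell import ctrl
c=ctrl.capture("wrist");W=cloud(c);z=W[...,2];s=S(W)
f=c["frame"].astype(int);k=blob((f[...,2]>110)&(f[...,2]-f[...,0]>60)&(z>.005)&(z<.02));print("blue edge",rect(s[k]/1000)[1].round(1).tolist())
m=(z>.006)&(z<.018)&(s[...,0]<-195)&(s[...,1]>-100)&(s[...,1]<60)&(s[...,0]>-300)
print("blue pts max x",s[m][:,0].max(),"max y where x>-260",s[m&(s[...,0]>-260)][:,1].max())
E
```

```text
t 17.1 tcp S [-207.6    0.3] z 0.1907 toolx rel scanner deg -179.98 F [ 0.6 -0.3  0.3] op 0.042773886251970025 q [ 0.03  0.49  1.62 -0.    1.03 -0.3 ]
orange edge 1000 z 0.014149909406047531 ((-178.1452178955078, 2.152080535888672), (10.363542556762695, 93.93753051757812), 0.19840213656425476) [[-183.5, 49.099998474121094], [-183.1999969482422, -44.79999923706055], [-172.8000030517578, -44.79999923706055], [-173.10000610351562, 49.099998474121094]]
blue edge [[-355.1000061035156, -108.0999984741211], [-345.29998779296875, -111.0999984741211], [-317.1000061035156, -20.600000381469727], [-326.8999938964844, -17.600000381469727]]
blue pts max x -241.0944003447353 max y where x>-260 -38.75945249302354
```

Request:
arm_command(series=[[0,0,4,0,0],[0,0,4,0,0],[0,0,2.2,0,0],[0,0,1.1,0,0],[0,0,0,0,0],[-0.6,0,0,0,0],[-0.6,0,0,0,0],[-0.7,0,0,0,0]])

```text
time_s: 17.95
ee_pos: [0.5452, 0.0736, 0.0791]
ee_rot: [0.001, 0.58, 0.814, 0.001]
force: [-0.5, 2.0, 1.2]
opening: 0.0428
```

Request:
arm_command(series=[[-1,0,0,0,0],[-1.2,0,0,0,0],[-1.2,0,0,0,0],[-1.2,0,0,0,0],[-1.2,0,0,0,0],[-1,0,0,0,0],[-0.8,0,0,0,0],[-0.6,0,0,0,0]])

```text
time_s: 18.75
ee_pos: [0.5713, -0.0042, 0.0778]
ee_rot: [-0.0, 0.58, 0.814, -0.0]
force: [-0.3, 1.4, 1.0]
opening: 0.0425
```

Request:
arm_command(series=[[-0.5,0,0,0,0],[-0.5,0,0,0,0],[-0.5,0,0,0,0],[-0.5,0,0,0,0],[-0.5,0,0,0,0],[-0.5,0,0,0,0]])

```text
time_s: 19.35
ee_pos: [0.581, -0.0321, 0.0778]
ee_rot: [-0.0, 0.58, 0.814, -0.0]
force: [-0.1, 1.6, 0.3]
opening: 0.0425
```

Request:
arm_command(series=[[-0.6,0,0,0,0],[-0.6,0,0,0,0],[-0.6,0,0,0,0],[-0.6,0,0,0,0],[-0.6,0,0,0,0],[-0.5,0,0,0,0],[-0.4,0,0,0,0]])

```text
time_s: 20.05
ee_pos: [0.5938, -0.0691, 0.0779]
ee_rot: [0.0, 0.58, 0.814, -0.0]
force: [-0.7, 1.1, -0.6]
opening: 0.0423
```

Request:
arm_command(series=[[-0.2,0,0,0,0],[-0.2,0,0,0,0],[-0.2,0,0,0,0],[0,0,0,0,0]])

```text
time_s: 20.45
ee_pos: [0.5957, -0.0745, 0.0779]
ee_rot: [0.0, 0.58, 0.814, -0.0]
force: [0.1, 0.0, 0.8]
opening: 0.0426
```

Request:
arm_command(series=[[-0.1,0,0,0,0],[-0.1,0,0,0,0],[0,0,0,0,0]])

```text
time_s: 20.75
ee_pos: [0.5962, -0.0759, 0.0779]
ee_rot: [-0.0, 0.58, 0.814, 0.0]
force: [-0.9, 2.7, 0.5]
opening: 0.0429
```

Request:
arm_command(series=[[-0.15,0,0,0,0],[-0.15,0,0,0,0],[0,0,0,0,0]])

```text
time_s: 21.05
ee_pos: [0.5964, -0.0764, 0.0779]
ee_rot: [-0.002, 0.58, 0.814, 0.001]
force: [-2.6, 12.8, 4.7]
opening: 0.0429
```

Request:
arm_command(series=[[1,0,0,0,0],[3,0,0,0,0],[0,0,-4,0,0],[0,0,-4,0,0],[0,0,-4,0,0],[0,0,-3,0,0],[0,0,0,0,0]])

```text
time_s: 21.75
ee_pos: [0.5861, -0.0417, 0.233]
ee_rot: [0.005, 0.58, 0.814, 0.002]
force: [0.4, 0.4, -1.1]
opening: 0.0421
```

```bash
python3 m.py wrist8;python3 - <<'E'
from h import *
from workcell import ctrl
c=ctrl.capture("wrist");W=cloud(c);z=W[...,2];s=S(W);v,u=np.mgrid[:420,:560]
f=c["frame"].astype(int);R,G,B=f[...,0],f[...,1],f[...,2]
k=(R>120)&(R-G>80)&(B<90)&(z>.04)&(z<.055)&(s[...,1]<-50);print("knob",k.sum(),np.percentile(s[k],[2,50,98],axis=0).round(1).tolist())
E
```

```text
t 21.8 tcp S [-66.2   1. ] z 0.2303 toolx rel scanner deg -179.99 F [-0.8  0.1 -0.1] op 0.042647240065077384 q [-0.2   0.52  1.46 -0.    1.16 -0.53]
orange edge 738 z 0.013957425404777984 ((-16.49616241455078, 0.477020263671875), (95.58394622802734, 9.609944343566895), 89.48114013671875) [[-21.700000762939453, -47.29999923706055], [-12.100000381469727, -47.400001525878906], [-11.300000190734863, 48.20000076293945], [-20.899999618530273, 48.29999923706055]]
knob 272 [[-39.4, -107.0], [-30.3, -100.9], [-20.1, -95.4]]
```

View pics/wrist8.png

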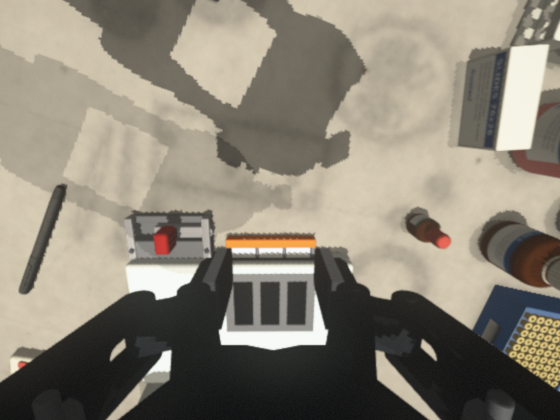

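Request:
arm_command(series=[[-1.2,-3.4,0,0,0],[-1.2,-3.4,0,0,0],[-1.3,-3.4,0,0,0],[0,0,0,0,0],[0,0,4,0,0],[0,0,4,0,0],[0,0,3,0,0],[0,0,1.9,0,0]])

```text
time_s: 22.65
ee_pos: [0.4984, -0.1087, 0.0952]
ee_rot: [-0.003, 0.58, 0.814, -0.001]
force: [-0.2, -0.6, 0.5]
opening: 0.0424
```

Request:
arm_command(series=[[0,0,0,0,0],[0,0,0,0,-0.9],[0,0,0,0,-0.9],[0,0,0,0,-0.9],[0,0,0,0,-0.9],[0,0,0,0,-0.9]])

```text
time_s: 23.25
ee_pos: [0.5004, -0.1096, 0.0997]
ee_rot: [0.001, 0.58, 0.814, 0.0]
force: [1.0, 0.6, 3.7]
opening: 0.0132
```

```bash
python3 -c "
from h import *
from workcell import ctrl
tcp(ctrl.sense())"
```

```text
t 23.25 tcp S [ -29.5 -101.2] z 0.0997 toolx rel scanner deg -179.99 F [1.  0.6 3.7] op 0.013163327030453358 q [-0.37  0.58  1.8   0.    0.76 -0.7 ]
```

Gripped. Slide shut (+38 mm, tool +y).

Request:
arm_command(series=[[0,0.4,0,0,-0.9],[0,0.6,0,0,-0.9],[0,0.6,0,0,-0.9],[0,0.6,0,0,-0.9],[0,0.6,0,0,-0.9],[0,0.5,0,0,-0.9],[0,0.4,0,0,-0.9],[0,0,0,0,-0.9]])

```text
time_s: 24.05
ee_pos: [0.5356, -0.0975, 0.0997]
ee_rot: [0.001, 0.58, 0.814, 0.0]
force: [-0.4, 1.0, 4.3]
opening: 0.0131
```

Request:
arm_command(series=[[0,0.2,0,0,-0.9],[0,0.2,0,0,-0.9],[0,0,0,0,-0.9]])

```text
time_s: 24.35
ee_pos: [0.5367, -0.0971, 0.0997]
ee_rot: [-0.001, 0.58, 0.815, -0.002]
force: [-10.7, -7.0, 12.6]
opening: 0.0133
```

```bash
python3 -c "
from h import *
from workcell import ctrl
tcp(ctrl.sense())"
```

```text
t 24.35 tcp S [-29.4 -62.8] z 0.0997 toolx rel scanner deg -179.95 F [-10.7  -7.   12.6] op 0.01326864137659678 q [-0.32  0.62  1.7  -0.    0.82 -0.65]
```

Request:
arm_command(series=[[0,-0.25,0,0,-0.9],[0,0,0,0,0],[0,0,0,0,0],[0,0,0,0,0],[0,0,-2,0,0],[0,0,-4,0,0],[0,0,-4,0,0],[0,0,-3,0,0]])

```text
time_s: 25.15
ee_pos: [0.5366, -0.0969, 0.2311]
ee_rot: [0.001, 0.58, 0.814, 0.0]
force: [0.9, -0.9, -0.0]
opening: 0.0426
```

Request:
arm_command(series=[[3,0,0,0,0],[0,0,0,0,0],[0,0,0,0,0]])

```text
time_s: 25.45
ee_pos: [0.5263, -0.0682, 0.2288]
ee_rot: [-0.0, 0.58, 0.815, -0.0]
force: [0.4, -0.7, -0.1]
opening: 0.0426
```

```bash
python3 m.py wrist9;python3 - <<'E'
from h import *
from workcell import ctrl
c=ctrl.capture("wrist");W=cloud(c);z=W[...,2];s=S(W)
f=c["frame"].astype(int);R,G,B=f[...,0],f[...,1],f[...,2]
k=(R>120)&(R-G>80)&(B<90)&(z>.04)&(z<.055)&(s[...,1]<-40);print("knob",k.sum(),np.percentile(s[k],[2,50,98],axis=0).round(1).tolist())
E
```

```text
t 25.5 tcp S [-59.7 -63.2] z 0.2285 toolx rel scanner deg -179.95 F [ 0.2 -0.6  0.3] op 0.042305404265245684 q [-0.27  0.43  1.62 -0.    1.1  -0.61]
orange edge 806 z 0.014068816379577631 ((-16.229339599609375, 0.6076583862304688), (94.8332748413086, 10.535287857055664), 89.96222686767578) [[-21.5, -46.79999923706055], [-11.0, -46.79999923706055], [-10.899999618530273, 48.0], [-21.5, 48.0]]
knob 280 [[-39.3, -69.8], [-30.1, -63.4], [-20.6, -57.9]]
```

View pics/wrist9.png

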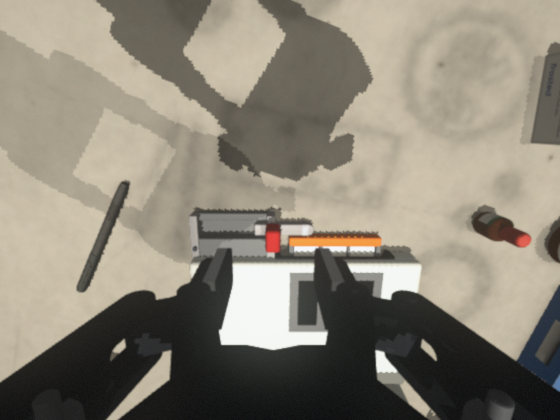

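The picture shows the knob at (272,238), shut, with the bolt lying across behind the orange edge at (335,241). The carrier is flat at y ≈ 0.6 mm and the arm is clear.

```bash
python3 -c "
from workcell import ctrl
print(ctrl.finish_job())"
```

```text
the job is handed in; nothing more can be done
None
```

The job is done and handed in at about 25.5 s of the 69 s allowed. No verdict came back.

- **What I did:** I gripped the knob and slid the latch open until the arm stalled against the stop. I pushed the orange carrier with the fingertips from behind, then sideways onto the slot's line, then straight in until it stalled at about 13 N. I then slid the latch back until it stalled shut. The latch started about half open (0.019 m).
- **Carrier, last check:** The grip edge measured x ≈ -21.5 mm; the knob read about 1.6 mm too far out in the same picture, so the true value is nearer -20. Its middle was at y ≈ 0.6 mm, its angle was within about 0.1° of the scanner's, and its top was 14 mm above the bench, so flat.
- **Latch and arm, last check:** The knob was at y ≈ -63.4 mm, where -64 is fully shut. The arm was clear of everything.
- **Other things on the bench:** By the planned clearances I touched none of them. I did not measure the blue carrier and the bystanders again at the end.
- **One oddity:** During the sideways push the force reading showed about 5 N upward. I lifted off and looked, and the carrier was flat and square.

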